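# Refit the vent cover on the dry-block heater

## Task

The fan of the white dry-block heater has been cleaned: put its grey vent cover back. With the cover's rear raised, slide its blue front lip gently home into the slot under the heater's blue bar, feeling for the end, then pivot the rear down and press it gently until it snaps flat under the orange catch, and let go. Never force the cover against the heater, and leave the bottle, the tube rack and the beaker alone.

Things in the scene. Friction and masses are not known exactly. Their poses are not given: they have to be found in the camera images.
- heater: White benchtop heater, 210 (x) x 150 (y) mm, fixed. Origin: centre of its underside, on the bench; x to its rear, away from the display on its front, y to its left, z up. On its sloping bed stands a light grey fan cassette (182 x 140 mm) with bay, slot and catch, clamped anywhere from 12 mm forward and 4 mm down to 12 mm back and 4 mm up. No pose shows this; x and z here are for mid bed.
- slot (a point): Middle of the slot's mouth on its floor, at heater (-66, 0, 70) mm with the cassette at mid bed (really up to +-12 in x, +-4 in z: feel for it); heater's axes. The lip enters along -x. Slot 8 mm high, 85 wide, 9 deep to its end wall, floor level with the seat; roof: blue bar 9 mm wide, 5 thick, top level with the front block. The lip goes home with the rear raised by up to 0.35 rad.
- catch (a joint): Orange catch at the bay's rear, m: 0 forward, 0.008 pushed back; ~0.001 over the fitted cover. Slick 45 degree nose, 30 mm wide, tip 117 mm behind the slot's end wall, 10.5 mm above the seat, +-5.7 high, flat-topped block behind. Spring 4 N + 0.7 N/mm. A hooked cover rests on it tilted ~0.1 rad; 10 to 16 N at cover_press snaps it. With the lip over 2 mm short of the end wall it may jam.
- cover: Loose vent cover, 60 to 120 g: grey plate 110 (x) x 80 (y) x 8 mm with black stripes; origin at the middle of the plate's underside, x to its rear, y left, z up out of its top. At its front (x = -55) a blue lip, 60 mm wide, 4 mm thick, flush with the underside, sticks out to x = -66. A blue grip bar stands on top. At the start it lies flat on the bench, grip up.
- cover_grip (a point): Centre of the cover's blue grip bar: 14 (x) x 40 (y) x 24 mm, on the plate, from 8 to 32 mm above the underside; this point lies 8 mm in front of the plate's middle and 20 mm above its underside. Axes as the cover's; fingers go in front of and behind it, closing along x.
- cover_lip (a point): Middle of the front lower edge of the cover's lip: cover frame (-66, 0, 0) mm. Axes as the cover's.
- cover_press (a point): Orange spot on the plate's top near its rear, the place to press: cover frame (30, 0, 8) mm. Axes as the cover's. The cover lies in a bay 114 mm long and 85 wide, between decks 8 mm higher than its flat seat (heater z = 70 mm at mid bed); in the seat is a fan opening 65 x 48 mm, which begins 41 mm behind the bar.
- reagent: Bystander: amber bottle, 76 mm across, 150 mm high; origin at the middle of its underside.
- rack: Bystander: blue tube rack with capped tubes, 70 (x) x 170 (y) x 102 mm; origin at the middle of its underside.
- beaker: Bystander: glass beaker, 72 mm across, 90 mm high; origin at the middle of its underside.
There are look-alikes about, which are no part of the job. Several things look just like the cover: the one meant starts nearest to the robot's base.

How it is judged:
By the outcome, as a careful person would: the job done as asked, in the order asked, and still so for the second after the job is handed in, with the robot touching nothing.
It also fails if it takes over 64 s, if anything falls off the work surface, if the arm or the gripper's body presses on something with over 40 N, if the wrist force passes 120 N, or if a joint passes its speed limit or range.

## Robot

A 6-joint arm with a two-finger parallel gripper is mounted at the origin on the work surface. World frame = base frame: x ahead of the robot, y to its left, z up, the work surface at z = 0. Lengths are in m, angles in degrees, forces in N, time in s.
With the tool pointing down it reaches from about 0.3 to 0.775 m from the base axis. Payload 14.6 kg.
Tool frame: the origin (TCP) lies midway between the tips of the shut fingers; the grasp point (between the pads) lies 19 mm behind it; z points along the fingers, y is the direction in which the jaws open and shut (so a half turn about z gives the same grasp; the last joint's range is limited). The gripper opens to 85 mm and grips with 20 to 120 N. Pads are 22 mm wide; open, the fingers measure 114 mm over their backs; the gripper's body (76 mm by 85 mm) begins 54 mm behind the grasp point. The pads swing forward as they close: fully open they stand 13 mm farther back than shut.
Start: joints at [59.496, 17.183, 87.147, -0, 75.671, -3.816], TCP at [0.247, 0.491, 0.231] pointing down, gripper open.
Joint ranges: [-173.82, 173.82], [-45.26, 126.66], [13.44, 144.39], [-59.66, 239.66], [0, 175.72], [-146.38, 146.38]. Speed limits (degrees/s): [127.2, 127.2, 147.25, 180, 180, 180].

## Interface

Orientations are given as a 3x3 rotation matrix whose columns are the frame's x, y, z axes.
In Python, from plant import read_state, viewer, finish_job, finder gives the robot as it stands. The module is installed in compiled form; this text tells all that it offers.
- The arm moves only by the tool apply_moves, never from a script. Its argument "deltas" is a list of rows, each an object with "jaw": the opening, from 0 (shut) to 1 (fully open); "xyz": the shift along the tool's x, y, z in m, a list of three; "twist": the turn, a rotation vector about the tool's x, y, z in rad, a list of three. A call has 1 to 8 rows; each row is the pose to reach, as a shift and turn from the pose commanded when the call began, along the tool's axes at that moment; what a row does not reach only later rows make up. A row lasts 1/10 s, in which the tool goes at most 50 mm and 8.59 degrees, less where a joint would pass 70% of its speed; a pose out of reach is approached as far as the arm can. A call with a gripper value outside its range is refused whole. The fingers move at their own pace and stop on an object; "force" is the grip in N (left out, the last holds). Time passes only in rows, so rows that repeat a pose let the fingers close. It gives the time, the measured TCP pose, the force and the opening at its end, in the units of the state.
- read_state(): the state, without advancing time (a new reading comes with each control period).
- viewer.snapshot(name): name is "side" or "top" or "wrist"; returns the picture (420x560x3 uint8, blue, green, red); there is no depth.
- viewer.camera_info(name): a dict with "vertical_fov" (degrees; the focal length in pixels is half the picture's height over the tangent of half this angle, whatever the lens; pixels are square), "cx", "cy" (the principal point, pixels), "origin" and "attitude" of the camera in the world; the wrist camera has in their place "T_tool_cam" (4x4, takes a point from camera to tool coordinates, whose origin is the TCP and whose axes are the flange's). Camera axes: x right, y down, z forward; pixel columns grow to the right and rows downward; lengths in m; the calibration is good to about 2 mm. A picture is of the moment at which its call begins: read the wrist's pose just before it. camera_info takes no time and is no camera call.
- finish_job(): hands the job in, once; it reports no verdict.
Trained networks look in the newest picture that a camera, given by its name, has taken for a name from the list of things; names that differ only in an ending like _2 or _b are one class to them, and where a whole thing is asked for, a point or a joint stands for the part that bears it (a point fixed in the world has none). Each returns a list of dicts, best first, with "score" (0 to 1); they miss things now and then, are a little off and sometimes report something else, mostly with a low value. They report only what shows in the picture. A call takes as long as a camera call. They do not tell look-alikes from the thing itself.
- finder.silhouettes(camera, query): "mask" (420x560 bool, what is visible of it) and "position" ([row, column] in pixels, amid what is visible of it).
- finder.pinpoint(camera, query): "position" ([row, column] in pixels: a listed point, or the origin of a listed thing).
The state is a dict: "time": time; "joints": joint angles; "qvel": joint speeds; "joint_efforts": joint torques, N m; "eef_pos": TCP position; "tool_rot": TCP orientation; "ft_force": force on the tool from outside, world axes, zero at the start; "torque": the same for the moment, N m; "opening": finger opening in m.
Only numpy, scipy, OpenCV 4.12 (cv2) and the standard library are available. Lean on these libraries where they do the work, as an engineer would, in place of code of your own. Each camera call takes 0.05 s, during which the arm holds its last target. There are 200 camera calls.

## Working session

There is one attempt and no reset: what is moved stays moved. The work goes in short steps, Python scripts to look and compute and a tool call to move; the robot and the scene stay as the last step left them, time stands still between calls to the robot, and variables do not carry over. Pictures are saved under pics/ and viewed, about 8 in all and at most 12, crops included, and the job is handed in when it is done.

Besides the shell and the picture viewer there is one more tool, called after "Call:" as name([rows], argument=value, ...), one row to a line, values as JSON. apply_moves: Moves the arm, as the interface text tells. Its arguments: {"type":"object","properties":{"deltas":{"type":"array"},"force":{"type":"number"}},"required":["deltas"]}

```bash
mkdir -p pics
cat > h.py <<'E'
import numpy as np, cv2
from plant import read_state, viewer, finish_job, finder
def cam(name):
    c=viewer.camera_info(name); f=210/np.tan(np.radians(c['vertical_fov'])/2)
    if 'T_tool_cam' in c:
        s=read_state(); T=np.array(c['T_tool_cam']); R=np.array(s['tool_rot'])
        return f,c['cx'],c['cy'],R@T[:3,3]+np.array(s['eef_pos']),R@T[:3,:3]
    return f,c['cx'],c['cy'],np.array(c['origin']),np.array(c['attitude'])
def ray(C,p):
    f,cx,cy,o,R=C; d=R@np.array([(p[1]-cx)/f,(p[0]-cy)/f,1]); return o,d
def atz(C,p,z):
    o,d=ray(C,p); return o+d*(z-o[2])/d[2]
def proj(C,X):
    f,cx,cy,o,R=C; q=R.T@(np.array(X)-o); return np.array([cy+f*q[1]/q[2],cx+f*q[0]/q[2]])
E
python3 - <<'E'
from h import *
np.set_printoptions(precision=3,suppress=True)
s=read_state(); print(s['time'],s['eef_pos'],s['tool_rot'],s['ft_force'],s['opening'])
ims=[]
for n in ('top','side','wrist'):
    print(n,viewer.camera_info(n)); C=cam(n); im=viewer.snapshot(n); cv2.imwrite(f'pics/{n}0.png',im)
    for q,z in (('cover_grip',.02),('cover_lip',0),('cover_press',.008),('cover',0),('slot',.07),('heater',0),('reagent',0),('rack',0),('beaker',0)):
        for d in finder.pinpoint(n,q)[:4]: print(n,q,round(d['score'],2),np.round(d['position']),atz(C,d['position'],z))
E
```

```text
0.0 [0.247 0.491 0.231] [[-0.893  0.449 -0.001]
 [ 0.449  0.893 -0.001]
 [ 0.    -0.001 -1.   ]] [ 0.209  0.922 -0.06 ] 0.08556835547069501
top {'vertical_fov': 42.852910947267695, 'cx': 284.6606074175246, 'cy': 203.3510093192908, 'origin': array([ 0.377, -0.073,  1.725]), 'attitude': array([[ 0.023, -0.991,  0.135],
       [-1.   , -0.024, -0.006],
       [ 0.009, -0.135, -0.991]])}
top cover_grip 0.85 [268. 440.] [ 0.414 -0.58   0.02 ]
top cover_grip 0.78 [179. 307.] [ 0.691 -0.153  0.02 ]
top cover_grip 0.68 [232. 314.] [ 0.521 -0.179  0.02 ]
top cover_grip 0.57 [179. 376.] [ 0.697 -0.378  0.02 ]
top cover_lip 0.96 [277. 460.] [ 0.389 -0.651  0.   ]
top cover_lip 0.91 [194. 392.] [ 0.65  -0.432  0.   ]
top cover_lip 0.84 [253. 317.] [ 0.454 -0.192  0.   ]
top cover_lip 0.75 [171. 323.] [ 0.722 -0.208  0.   ]
top cover_press 0.94 [265. 430.] [ 0.425 -0.554  0.008]
top cover_press 0.78 [176. 367.] [ 0.708 -0.35   0.008]
top cover_press 0.69 [219. 310.] [ 0.562 -0.167  0.008]
top cover_press 0.57 [180. 294.] [ 0.689 -0.114  0.008]
top cover 0.88 [182. 375.] [ 0.691 -0.378  0.   ]
top
[... 1324 characters left out ...]
0. 312.] [ 0.707 -0.141  0.   ]
side cover 0.73 [297. 328.] [ 0.688 -0.377  0.   ]
side cover 0.55 [249. 260.] [ 0.534 -0.174  0.   ]
side slot 0.9 [167. 227.] [0.487 0.113 0.07 ]
side heater 0.93 [179. 248.] [0.553 0.108 0.   ]
side reagent 0.9 [118. 221.] [0.513 0.425 0.   ]
side rack 0.63 [322. 276.] [ 0.526 -0.419  0.   ]
side beaker 0.67 [186. 319.] [0.777 0.029 0.   ]
wrist {'vertical_fov': 62.828468581759836, 'cx': 284.565942610613, 'cy': 204.50392547917505, 'T_tool_cam': array([[-0.   , -0.962, -0.272,  0.069],
       [ 1.   , -0.   ,  0.   , -0.   ],
       [-0.   , -0.272,  0.962, -0.142],
       [ 0.   ,  0.   ,  0.   ,  1.   ]])}
wrist reagent 0.63 [367. 326.] [0.5   0.424 0.   ]
```

View pics/top0.png

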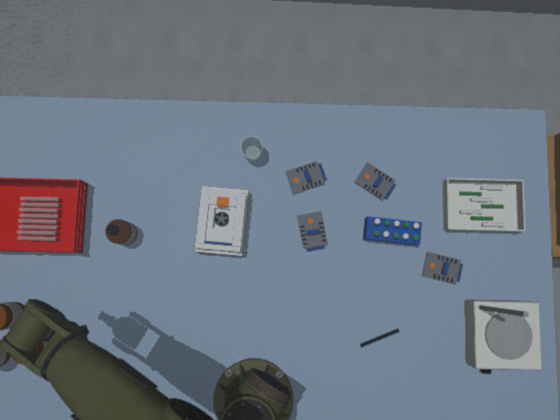

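View pics/side0.png

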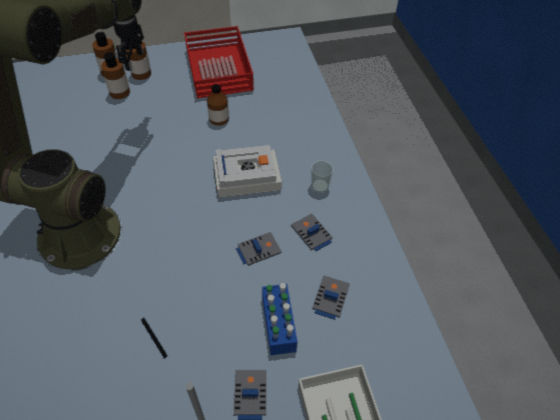

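```bash
cat >> h.py <<'E'
from scipy.spatial.transform import Rotation as Ro
np.set_printoptions(precision=4,suppress=True)
def toolR(yaw,pitch=0):
    # tool y along heading yaw (deg); pitch (rad): raises the rear (heading side) 
    c,s=np.cos(np.radians(yaw)),np.sin(np.radians(yaw))
    y=np.array([c,s,0]); z=np.array([0,0,-1.]); x=np.cross(y,z)
    R=np.c_[x,y,z]
    return R@Ro.from_rotvec([-pitch,0,0]).as_matrix()  # tool-x = left; lifting heading side = neg turn about left
def delta(pos,R,s=None):
    s=s or read_state(); R0=np.array(s['tool_rot']); 
    return R0.T@(np.array(pos)-s['eef_pos']), Ro.from_matrix(R0.T@R).as_rotvec()
E
python3 - <<'E'
from h import *
print(delta([.54,.13,.22],toolR(8)))
E
```

```text
(array([-0.4241, -0.1913,  0.0113]), array([-0.0001,  0.    ,  0.9653]))
```

Call:
apply_moves([
  {"jaw": 1, "xyz": [-0.424, -0.191, 0.011], "twist": [0, 0, 0.965]},
  {"jaw": 1, "xyz": [-0.424, -0.191, 0.011], "twist": [0, 0, 0.965]},
  {"jaw": 1, "xyz": [-0.424, -0.191, 0.011], "twist": [0, 0, 0.965]},
  {"jaw": 1, "xyz": [-0.424, -0.191, 0.011], "twist": [0, 0, 0.965]},
  {"jaw": 1, "xyz": [-0.424, -0.191, 0.011], "twist": [0, 0, 0.965]},
  {"jaw": 1, "xyz": [-0.424, -0.191, 0.011], "twist": [0, 0, 0.965]},
  {"jaw": 1, "xyz": [-0.424, -0.191, 0.011], "twist": [0, 0, 0.965]},
  {"jaw": 1, "xyz": [-0.424, -0.191, 0.011], "twist": [0, 0, 0.965]},
])

```text
time: 2.3
eef_pos: [0.5, 0.1791, 0.222]
tool_rot: [[-0.137, 0.991, 0.0], [0.991, 0.137, 0.0], [0.0, 0.0, -1.0]]
ft_force: [1.4, 1.2, -0.5]
opening: 0.0854
```

Call:
apply_moves([
  {"jaw": 1, "xyz": [0, 0, 0]},
  {"jaw": 1, "xyz": [0, 0, 0]},
])

```text
invalid input
```

Run:
```python
from h import *
s=read_state(); print(s['time'],s['eef_pos'],s['tool_rot'],s['qvel'])
print(delta([.54,.13,.22],toolR(8)))
```

```text
2.3 [0.5    0.1791 0.222 ] [[-0.137   0.9906  0.0005]
 [ 0.9906  0.137   0.0002]
 [ 0.0001  0.0005 -1.    ]] [-50.896   19.3915 -22.6949  -0.1014   2.9884 -54.4311]
(array([-0.0541,  0.0329,  0.002 ]), array([ 0.0005, -0.0001, -0.0022]))
```

Call:
apply_moves([
  {"jaw": 1, "xyz": [-0.03, 0.015, 0.002], "twist": [0, 0, 0]},
  {"jaw": 1, "xyz": [-0.03, 0.015, 0.002], "twist": [0, 0, 0]},
  {"jaw": 1, "xyz": [-0.03, 0.015, 0.002], "twist": [0, 0, 0]},
  {"jaw": 1, "xyz": [-0.03, 0.015, 0.002], "twist": [0, 0, 0]},
])

```text
time: 2.7
eef_pos: [0.5176, 0.154, 0.2199]
tool_rot: [[-0.14, 0.99, -0.0], [0.99, 0.14, 0.0], [0.0, 0.0, -1.0]]
ft_force: [-0.4, -0.1, 0.5]
opening: 0.0852
```

Run:
```python
from h import *
s=read_state(); print(s['time'],s['eef_pos'],s['tool_rot'],s['qvel'],s['ft_force'])
C=cam('wrist'); im=viewer.snapshot('wrist'); cv2.imwrite('pics/w1.png',im)
np.save('C1.npy',np.array(C,dtype=object),allow_pickle=True)
for q,z in (('slot',.07),('catch',.08),('heater',0),('cover_grip',.02),('cover_lip',0),('cover_press',.008),('beaker',0)):
    for d in finder.pinpoint('wrist',q)[:2]: print(q,round(d['score'],2),np.round(d['position']),atz(C,d['position'],z))
```

```text
2.7 [0.5176 0.154  0.2199] [[-0.1403  0.9901 -0.    ]
 [ 0.9901  0.1403  0.0002]
 [ 0.0002  0.     -1.    ]] [ 0.6911 -0.2865  0.0701 -0.0541  0.0372 -0.0561] [-0.4096 -0.0639  0.5058]Traceback (most recent call last):
  File "<stdin>", line 6, in <module>
ValueError: it knows: beaker, cover, cover_grip, cover_lip, cover_press, heater, rack, reagent, slot
```

View pics/w1.png

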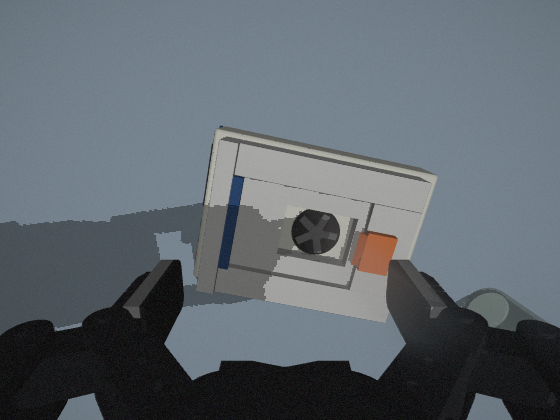

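Run:
```python
from h import *
C=cam('wrist'); im=cv2.imread('pics/w1.png'); viewer.snapshot('wrist')
for q,z in (('slot',.07),('heater',0),('cover_grip',.02),('beaker',0)):
    for d in finder.pinpoint('wrist',q)[:2]: print(q,round(d['score'],2),np.round(d['position']),atz(C,d['position'],z))
c=im[115:340,180:450].astype(float); c=np.clip((c/255)**.6*255,0,255).astype('uint8')
cv2.imwrite('pics/w1c.png',cv2.resize(c,None,fx=2.6,fy=2.6,interpolation=cv2.INTER_CUBIC))
```

```text
slot 0.78 [222. 237.] [0.48   0.1183 0.07  ]
heater 0.86 [212. 308.] [0.5485 0.1165 0.    ]
heater 0.2 [222. 240.] [0.476  0.0936 0.    ]
beaker 0.9 [309. 482.] [0.7751 0.0255 0.    ]
```

View pics/w1c.png

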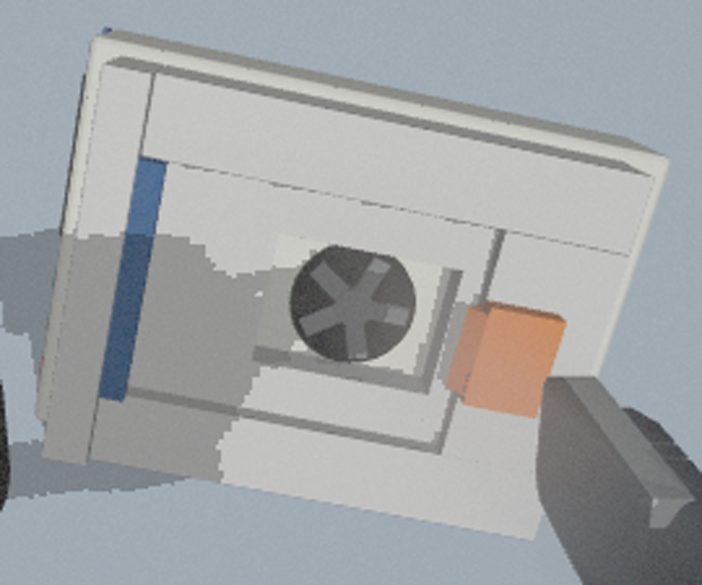

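```bash
cat > fit.py <<'E'
from h import *
from scipy.optimize import least_squares
C=cam('wrist')
P=np.array([(0,42.5,13),(0,-42.5,13),(-9,42.5,13),(-9,-42.5,13),(114,42.5,8),(114,-42.5,8),(41,24,0),(41,-24,0),(106,24,0),(106,-24,0)])/1e3
px=np.array([(167,162),(124,401),(142,157),(100,397),(505,232),(440,455),(280,235),(253,362),(463,270),(430,392)],float)
uv=np.c_[115+px[:,1]/2.6-.3,180+px[:,0]/2.6-.3]
def W(v): 
    return (Ro.from_euler('z',v[2]).as_matrix()@P.T).T+np.array([v[0],v[1],v[3]])
def r(v): return np.concatenate([proj(C,X)-u for X,u in zip(W(v),uv)])
o=least_squares(r,[.48,.11,-.08,.07],loss='soft_l1')
print(o.x,np.degrees(o.x[2])); print(r(o.x).reshape(-1,2).round(1))
J=np.linalg.inv(o.jac.T@o.jac); print(np.sqrt(np.diag(J)))
for z in (.066,.070,.074):
    q=least_squares(lambda v:r([*v,z]),o.x[:3],loss='soft_l1'); print(z,q.x,q.cost)
E
python3 fit.py
```

```text
[ 0.4799  0.1185 -0.0678  0.0668] -3.887272767757917
[[ 1.   0.3]
 [-0.1  0.3]
 [ 0.7 -0.7]
 [-0.4 -0.4]
 [-0.3  0.5]
 [-0.2  0.3]
 [-0.7  0.2]
 [-0.9 -0.3]
 [ 0.2  0.2]
 [ 0.8 -0.6]]
[0.0003 0.0007 0.0053 0.0015]
0.066 [ 0.48    0.1182 -0.0676] 2.565606962536873
0.07 [ 0.4798  0.1197 -0.0687] 4.503054993980049
0.074 [ 0.4796  0.1211 -0.0704] 11.729006901210408
```

Call:
apply_moves([
  {"jaw": 1, "xyz": [-0.301, -0.041, 0.03], "twist": [0, 0, 0]},
  {"jaw": 1, "xyz": [-0.301, -0.041, 0.03], "twist": [0, 0, 0]},
  {"jaw": 1, "xyz": [-0.301, -0.041, 0.03], "twist": [0, 0, 0]},
  {"jaw": 1, "xyz": [-0.301, -0.041, 0.03], "twist": [0, 0, 0]},
  {"jaw": 1, "xyz": [-0.301, -0.041, 0.03], "twist": [0, 0, 0]},
  {"jaw": 1, "xyz": [-0.301, -0.041, 0.03], "twist": [0, 0, 0]},
  {"jaw": 1, "xyz": [-0.301, -0.041, 0.03], "twist": [0, 0, 0]},
  {"jaw": 1, "xyz": [-0.301, -0.041, 0.03], "twist": [0, 0, 0]},
])

```text
time: 3.85
eef_pos: [0.5192, -0.1514, 0.1895]
tool_rot: [[-0.137, 0.991, -0.0], [0.991, 0.137, 0.0], [0.0, -0.0, -1.0]]
ft_force: [0.5, -0.0, -0.6]
opening: 0.0852
```

Run:
```python
from h import *
s=read_state(); print(s['time'],s['eef_pos'],s['qvel'],s['ft_force'])
C=cam('wrist'); im=viewer.snapshot('wrist'); cv2.imwrite('pics/w2.png',im)
for q,z in (('cover_grip',.02),('cover_lip',0),('cover_press',.008),('cover',0)):
    for d in finder.pinpoint('wrist',q)[:2]: print(q,round(d['score'],2),np.round(d['position']),atz(C,d['position'],z))
```

```text
3.85 [ 0.5192 -0.1514  0.1895] [ 3.0573 -1.0625  0.6575  0.3353  0.1716  0.9405] [ 0.4983 -0.0108 -0.5502]
cover_grip 0.84 [213. 476.] [ 0.7025 -0.1533  0.02  ]
cover_grip 0.75 [207. 284.] [ 0.5211 -0.1729  0.02  ]
cover_lip 0.7 [208. 226.] [ 0.4642 -0.1876  0.    ]
cover_lip 0.59 [256. 469.] [ 0.7212 -0.2043  0.    ]
cover_press 0.98 [174. 467.] [ 0.6902 -0.1196  0.008 ]
cover_press 0.72 [204. 323.] [ 0.5593 -0.1678  0.008 ]
cover 0.85 [202. 289.] [ 0.5267 -0.1732  0.    ]
cover 0.6 [199. 464.] [ 0.6985 -0.1455  0.    ]
```

View pics/w2.png

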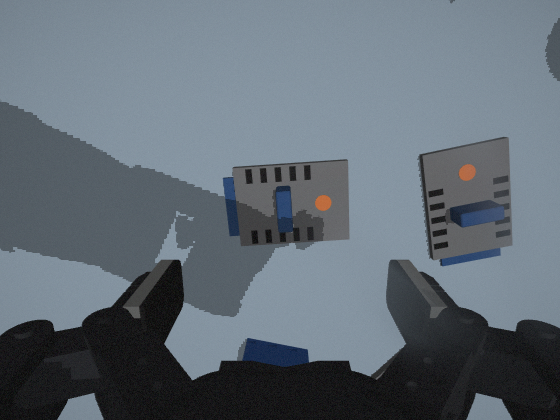

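```bash
cat > fitc.py <<'E'
from h import *
from scipy.optimize import least_squares
C=cam('wrist')
P=np.array([(-55,40,8),(55,40,8),(55,-40,8),(-55,-40,8),(30,0,8),(-66,30,4),(-66,-30,4)])/1e3
uv=np.array([(167,233),(159.5,348),(239,350),(245.5,241),(203,323),(178,223),(236,229)])
def r(v,z=0): 
    W=(Ro.from_euler('z',v[2]).as_matrix()@P.T).T+np.array([v[0],v[1],z])
    return np.concatenate([proj(C,X)-u for X,u in zip(W,uv)])
o=least_squares(r,[.526,-.173,.17],loss='soft_l1')
print(o.x,np.degrees(o.x[2])); print(r(o.x).reshape(-1,2).round(1))
g=o.x[:2]+(-.008)*np.array([np.cos(o.x[2]),np.sin(o.x[2])]); print('grip',g)
print(delta([*g,.060],toolR(np.degrees(o.x[2]))),delta([*g,.0115],toolR(np.degrees(o.x[2]))))
E
python3 fitc.py
```

```text
[ 0.5307 -0.1704  0.2075] 11.887395712016277
[[ 0.6 -0.6]
 [ 0.5  0.3]
 [-0.  -0.5]
 [ 0.1 -0.1]
 [-0.6  0.3]
 [-0.2 -0.1]
 [-0.3  0.6]]
grip [ 0.5229 -0.1721]
(array([-0.0231, -0.0001,  0.1301]), array([ 0.0004,  0.0001, -0.0656])) (array([-0.0231, -0.0001,  0.1786]), array([ 0.0004,  0.0001, -0.0656]))
```

Call:
apply_moves([
  {"jaw": 1, "xyz": [-0.023, 0, 0.04], "twist": [0, 0, -0.066]},
  {"jaw": 1, "xyz": [-0.023, 0, 0.08], "twist": [0, 0, -0.066]},
  {"jaw": 1, "xyz": [-0.023, 0, 0.12], "twist": [0, 0, -0.066]},
  {"jaw": 1, "xyz": [-0.023, 0, 0.15], "twist": [0, 0, -0.066]},
  {"jaw": 1, "xyz": [-0.023, 0, 0.165], "twist": [0, 0, -0.066]},
  {"jaw": 1, "xyz": [-0.023, 0, 0.174], "twist": [0, 0, -0.066]},
  {"jaw": 1, "xyz": [-0.023, 0, 0.178], "twist": [0, 0, -0.066]},
  {"jaw": 1, "xyz": [-0.023, 0, 0.178], "twist": [0, 0, -0.066]},
])

```text
time: 4.9
eef_pos: [0.5232, -0.1733, 0.0126]
tool_rot: [[-0.205, 0.979, 0.001], [0.979, 0.205, -0.0], [-0.001, 0.001, -1.0]]
ft_force: [-1.1, 0.3, 0.1]
opening: 0.0855
```

Call:
apply_moves([
  {"jaw": 0.05, "xyz": [0, 0, 0], "twist": [0, 0, 0]},
  {"jaw": 0.05, "xyz": [0, 0, 0], "twist": [0, 0, 0]},
  {"jaw": 0.05, "xyz": [0, 0, 0], "twist": [0, 0, 0]},
  {"jaw": 0.05, "xyz": [0, 0, 0], "twist": [0, 0, 0]},
  {"jaw": 0.05, "xyz": [0, 0, 0], "twist": [0, 0, 0]},
  {"jaw": 0.05, "xyz": [0, 0, 0], "twist": [0, 0, 0]},
  {"jaw": 0.05, "xyz": [0, 0, 0], "twist": [0, 0, 0]},
  {"jaw": 0.05, "xyz": [0, 0, 0], "twist": [0, 0, 0]},
], force=50)

```text
time: 5.7
eef_pos: [0.5229, -0.1734, 0.0122]
tool_rot: [[-0.205, 0.979, 0.001], [0.979, 0.205, -0.0], [-0.0, 0.001, -1.0]]
ft_force: [0.3, 0.2, 5.7]
opening: 0.0126
```

Call:
apply_moves([
  {"jaw": 0.05, "xyz": [0, 0, -0.004], "twist": [0, 0, 0]},
  {"jaw": 0.05, "xyz": [0, 0, -0.02], "twist": [0, 0, 0]},
  {"jaw": 0.05, "xyz": [0, 0, -0.05], "twist": [0, 0, 0]},
  {"jaw": 0.05, "xyz": [0, 0, -0.09], "twist": [0, 0, 0]},
  {"jaw": 0.05, "xyz": [0, 0, -0.13], "twist": [0, 0, 0]},
  {"jaw": 0.05, "xyz": [0, 0, -0.16], "twist": [0, 0, 0]},
  {"jaw": 0.05, "xyz": [0, 0, -0.16], "twist": [0, 0, 0]},
  {"jaw": 0.05, "xyz": [0, 0, -0.16], "twist": [0, 0, 0]},
])

```text
time: 6.5
eef_pos: [0.5225, -0.1732, 0.1717]
tool_rot: [[-0.205, 0.979, 0.0], [0.979, 0.205, -0.0], [-0.0, 0.0, -1.0]]
ft_force: [-0.0, -0.4, -1.4]
opening: 0.0129
```

Run:
```python
from h import *
s=read_state(); print(s['time'],s['eef_pos'],s['ft_force'],s['torque'],s['opening'])
im=viewer.snapshot('wrist'); 
cv2.imwrite('pics/w3.png',im)
C=cam('wrist')
for q in ('cover_lip','cover_press','cover_grip'):
    for d in finder.pinpoint('wrist',q)[:2]: print(q,round(d['score'],2),np.round(d['position']))
```

```text
6.5 [ 0.5225 -0.1732  0.1717] [-0.0013 -0.38   -1.3693] [ 0.0707 -0.0118  0.0329] 0.012897446482772997
cover_lip 0.95 [255. 477.]
cover_lip 0.74 [255. 166.]
cover_press 0.79 [260. 364.]
cover_press 0.73 [374. 422.]
cover_grip 0.74 [206. 486.]
```

View pics/w3.png

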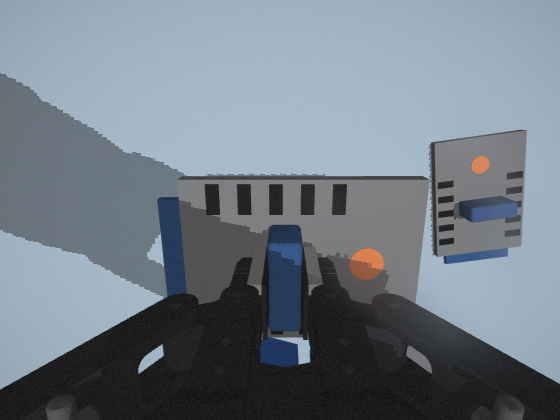

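```bash
cat > fith.py <<'E'
from h import *
from scipy.optimize import least_squares
c=viewer.camera_info('wrist'); T=np.array(c['T_tool_cam']); f=210/np.tan(np.radians(c['vertical_fov'])/2)
C=(f,c['cx'],c['cy'],T[:3,3],T[:3,:3])
P=np.array([(-55,40,8),(55,40,8),(30,0,8),(-66,30,4)])/1e3
uv=np.array([(178.5,179.5),(178.5,427.5),(264,367),(198,159)])
M=np.array([[0,1,0],[1,0,0],[0,0,-1.]]) # cover axes -> tool: cov x=tool y, cov y=tool x
def r(v):
    W=(M@Ro.from_rotvec([0,v[4],v[3]]).as_matrix()@P.T).T+v[:3]
    return np.concatenate([proj(C,X)-u for X,u in zip(W,uv)])
o=least_squares(r,[0,.008,.012,0,0]); print(o.x,r(o.x).round(1))
E
python3 fith.py
```

```text
[-0.0015  0.0084  0.0148 -0.004   0.0065] [ 0.2 -0.5  0.9  1.2 -1.6 -1.   0.4  0.2]
```

```bash
cat >> h.py <<'E'
YAW=-3.9; M0=np.array([.480,.1185]); OFF=np.array([.058,0,.0125])
def rc(pitch): return (Ro.from_euler('z',YAW,degrees=True)*Ro.from_euler('y',-pitch)).as_matrix()
def tcp(back,lat,z,pitch):  # lip point: back behind mouth, lat left, z abs
    h=np.radians(YAW); l=np.array([*M0,z])+back*np.array([np.cos(h),np.sin(h),0])+lat*np.array([-np.sin(h),np.cos(h),0])
    return l+rc(pitch)@OFF
def lipnow(s=None,pitch=None):
    s=s or read_state(); R=np.array(s['tool_rot'])
    Rc=np.c_[R[:,1],R[:,0],-R[:,2]]; l=np.array(s['eef_pos'])-Rc@OFF
    h=np.radians(YAW); d=l[:2]-M0
    return dict(t=s['time'],back=round(1e3*(d[0]*np.cos(h)+d[1]*np.sin(h)),2),lat=round(1e3*(-d[0]*np.sin(h)+d[1]*np.cos(h)),2),z=round(l[2]*1e3,2),pitch=round(np.arcsin(R[2,1]),4),yaw=round(np.degrees(np.arctan2(R[1,1],R[0,1])),2),F=np.round(s['ft_force'],1),T=np.round(s['torque'],2),op=round(s['opening']*1e3,2))
E
python3 - <<'E'
from h import *
p=.2; t=tcp(.014,0,.100,p); print(t,delta(t,toolR(YAW,p))); print(toolR(YAW,p)[:,[1,0]],rc(p)); print(lipnow())
E
```

```text
[0.5482 0.1139 0.1238] (array([0.2755, 0.0843, 0.0469]), array([-0.2009, -0.0284,  0.2731]))
[[ 0.9778  0.068 ]
 [-0.0667  0.9977]
 [ 0.1987  0.    ]] [[ 0.9778  0.068  -0.1982]
 [-0.0667  0.9977  0.0135]
 [ 0.1987  0.      0.9801]]
{'t': 6.7, 'back': np.float64(6.06), 'lat': np.float64(-303.74), 'z': np.float64(158.1), 'pitch': np.float64(-0.002), 'yaw': np.float64(11.8), 'F': array([-1.5, -0.1, -1.4]), 'T': array([-0.04, -0.02,  0.04]), 'op': 13.26}
```

Call:
apply_moves([
  {"jaw": 0.05, "xyz": [0.04, 0.012, 0], "twist": [-0.03, -0.004, 0.04]},
  {"jaw": 0.05, "xyz": [0.08, 0.024, 0], "twist": [-0.06, -0.008, 0.08]},
  {"jaw": 0.05, "xyz": [0.12, 0.036, 0], "twist": [-0.09, -0.012, 0.12]},
  {"jaw": 0.05, "xyz": [0.16, 0.049, 0], "twist": [-0.12, -0.016, 0.16]},
  {"jaw": 0.05, "xyz": [0.2, 0.061, 0], "twist": [-0.15, -0.02, 0.2]},
  {"jaw": 0.05, "xyz": [0.24, 0.073, 0.01], "twist": [-0.18, -0.024, 0.24]},
  {"jaw": 0.05, "xyz": [0.265, 0.081, 0.025], "twist": [-0.2, -0.028, 0.273]},
  {"jaw": 0.05, "xyz": [0.276, 0.084, 0.036], "twist": [-0.201, -0.028, 0.273]},
])

```text
time: 7.5
eef_pos: [0.5476, 0.1162, 0.1341]
tool_rot: [[0.066, 0.978, 0.199], [0.998, -0.065, -0.014], [-0.001, 0.199, -0.98]]
ft_force: [0.8, -0.8, -0.4]
opening: 0.0125
```

Call:
apply_moves([
  {"jaw": 0.05, "xyz": [0, 0, 0], "twist": [0, 0, 0]},
  {"jaw": 0.05, "xyz": [0, 0, 0], "twist": [0, 0, 0]},
])

```text
time: 7.7
eef_pos: [0.5485, 0.1133, 0.1356]
tool_rot: [[0.068, 0.978, 0.199], [0.998, -0.066, -0.014], [-0.001, 0.2, -0.98]]
ft_force: [0.9, 0.7, -1.1]
opening: 0.013
```

Run:
```python
from h import *
print(lipnow()); cv2.imwrite('pics/w4.png',viewer.snapshot('wrist'))
im=viewer.snapshot('side'); cv2.imwrite('pics/s4.png',cv2.resize(im[110:230,170:320],None,fx=4,fy=4,interpolation=cv2.INTER_CUBIC))
p=.2; t=tcp(.014,0,.070,p); print(t,delta(t,toolR(YAW,p)))
```

```text
{'t': 7.7, 'back': np.float64(14.34), 'lat': np.float64(-0.61), 'z': np.float64(111.8), 'pitch': np.float64(0.2011), 'yaw': np.float64(-3.87), 'F': array([ 0.9,  0.7, -1.1]), 'T': array([ 0.04,  0.1 , -0.  ]), 'op': 13.01}
[0.5482 0.1139 0.0938] (array([ 0.001 , -0.0093,  0.0416]), array([ 0.0027,  0.0005, -0.0009]))
```

View pics/w4.png

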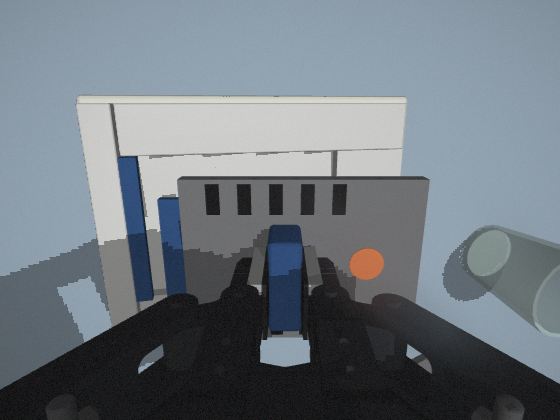

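Run:
```python
from h import *
from scipy.optimize import least_squares
C=cam('wrist')
P=np.array([(0,42.5,13),(-9,42.5,13),(0,-42.5,13),(-9,-42.5,13),(114,42.5,8)])/1e3
uv=np.array([(156,138),(157,120),(300,153),(301,136),(151,335)])
def r(v): return np.concatenate([proj(C,Ro.from_euler('z',v[2]).apply(X)+[v[0],v[1],v[3]])-u for X,u in zip(P,uv)])
o=least_squares(r,[.48,.118,-.07,.068]); print(o.x,np.degrees(o.x[2]),r(o.x).reshape(-1,2).round(1))
```

```text
[ 0.4799  0.1184 -0.0746  0.0667] -4.274063827108894 [[ 1.1 -1. ]
 [ 0.5 -1.1]
 [-1.5 -0.2]
 [-1.   0.8]
 [ 0.7  1.7]]
```

View pics/s4.png

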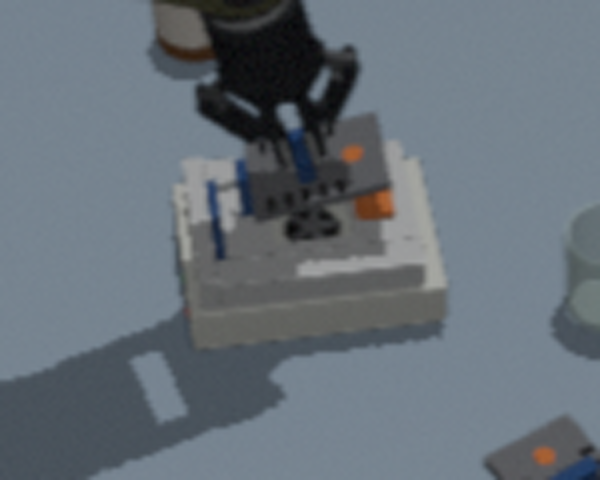

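Call:
apply_moves([
  {"jaw": 0.05, "xyz": [0.0015, -0.003, 0.015], "twist": [0, 0, -0.003]},
  {"jaw": 0.05, "xyz": [0.0015, -0.006, 0.029], "twist": [0, 0, -0.003]},
  {"jaw": 0.05, "xyz": [0.0015, -0.0075, 0.036], "twist": [0, 0, -0.003]},
  {"jaw": 0.05, "xyz": [0.0015, -0.0075, 0.036], "twist": [0, 0, -0.003]},
  {"jaw": 0.05, "xyz": [0.0015, -0.0075, 0.036], "twist": [0, 0, -0.003]},
])

```text
time: 8.3
eef_pos: [0.5488, 0.1152, 0.0998]
tool_rot: [[0.066, 0.977, 0.201], [0.998, -0.064, -0.014], [-0.001, 0.202, -0.979]]
ft_force: [0.4, -0.6, -0.1]
opening: 0.0129
```

```bash
python3 -c "
from h import *
print(lipnow())"
```

```text
{'t': 8.3, 'back': np.float64(14.61), 'lat': np.float64(1.2), 'z': np.float64(75.85), 'pitch': np.float64(0.2031), 'yaw': np.float64(-3.75), 'F': array([ 0.4, -0.6, -0.1]), 'T': array([ 0.  ,  0.14, -0.01]), 'op': 12.95}
```

Call:
apply_moves([
  {"jaw": 0.05, "xyz": [0, -0.0002, 0.001], "twist": [0, 0, 0.005]},
  {"jaw": 0.05, "xyz": [0, -0.0004, 0.002], "twist": [0, 0, 0.005]},
  {"jaw": 0.05, "xyz": [0, -0.0006, 0.003], "twist": [0, 0, 0.005]},
  {"jaw": 0.05, "xyz": [0, -0.0008, 0.004], "twist": [0, 0, 0.005]},
  {"jaw": 0.05, "xyz": [0, -0.0008, 0.004], "twist": [0, 0, 0.005]},
])

```text
time: 8.8
eef_pos: [0.5484, 0.1156, 0.0949]
tool_rot: [[0.07, 0.977, 0.2], [0.998, -0.068, -0.014], [0.0, 0.201, -0.98]]
ft_force: [0.6, 0.8, -1.1]
opening: 0.0127
```

Call:
apply_moves([
  {"jaw": 0.05, "xyz": [0, -0.0001, 0.0005], "twist": [0, 0, 0]},
  {"jaw": 0.05, "xyz": [0, -0.0002, 0.001], "twist": [0, 0, 0]},
  {"jaw": 0.05, "xyz": [0, -0.0002, 0.001], "twist": [0, 0, 0]},
])

```text
time: 9.1
eef_pos: [0.5484, 0.1156, 0.0939]
tool_rot: [[0.07, 0.977, 0.2], [0.998, -0.068, -0.014], [0.0, 0.201, -0.98]]
ft_force: [0.0, -0.9, -0.6]
opening: 0.0132
```

Call:
apply_moves([
  {"jaw": 0.05, "xyz": [0, -0.0001, 0.0005], "twist": [0, 0, 0]},
  {"jaw": 0.05, "xyz": [0, -0.0002, 0.001], "twist": [0, 0, 0]},
  {"jaw": 0.05, "xyz": [0, -0.0002, 0.001], "twist": [0, 0, 0]},
])

```text
time: 9.4
eef_pos: [0.5484, 0.1156, 0.0928]
tool_rot: [[0.07, 0.977, 0.2], [0.998, -0.068, -0.014], [0.0, 0.201, -0.98]]
ft_force: [-0.1, -0.5, -0.9]
opening: 0.0129
```

Call:
apply_moves([
  {"jaw": 0.05, "xyz": [0, -0.0001, 0.0005], "twist": [0, 0, 0]},
  {"jaw": 0.05, "xyz": [0, -0.0002, 0.001], "twist": [0, 0, 0]},
  {"jaw": 0.05, "xyz": [0, -0.0002, 0.001], "twist": [0, 0, 0]},
])

```text
time: 9.7
eef_pos: [0.5486, 0.1156, 0.0921]
tool_rot: [[0.07, 0.977, 0.201], [0.998, -0.068, -0.014], [0.0, 0.201, -0.98]]
ft_force: [0.1, 0.4, 1.7]
opening: 0.0129
```

Call:
apply_moves([
  {"jaw": 0.05, "xyz": [0, 0.0002, -0.001], "twist": [0, 0, 0]},
  {"jaw": 0.05, "xyz": [0, -0.0026, -0.0016], "twist": [0, 0, 0]},
  {"jaw": 0.05, "xyz": [0, -0.0056, -0.0022], "twist": [0, 0, 0]},
  {"jaw": 0.05, "xyz": [0, -0.0086, -0.0028], "twist": [0, 0, 0]},
  {"jaw": 0.05, "xyz": [0, -0.0096, -0.003], "twist": [0, 0, 0]},
  {"jaw": 0.05, "xyz": [0, -0.0096, -0.003], "twist": [0, 0, 0]},
])

```text
time: 10.3
eef_pos: [0.5383, 0.1163, 0.0929]
tool_rot: [[0.07, 0.977, 0.2], [0.998, -0.068, -0.014], [0.0, 0.201, -0.98]]
ft_force: [0.0, 0.6, -0.9]
opening: 0.0127
```

```bash
python3 -c "
from h import *
print(lipnow())"
```

```text
{'t': 10.3, 'back': np.float64(4.03), 'lat': np.float64(1.86), 'z': np.float64(69.05), 'pitch': np.float64(0.2023), 'yaw': np.float64(-4.0), 'F': array([ 0. ,  0.6, -0.9]), 'T': array([0.03, 0.14, 0.01]), 'op': 12.75}
```

Call:
apply_moves([
  {"jaw": 0.05, "xyz": [-0.001, -0.001, -0.0002], "twist": [0, 0, 0]},
  {"jaw": 0.05, "xyz": [-0.001, -0.002, -0.0004], "twist": [0, 0, 0]},
  {"jaw": 0.05, "xyz": [-0.001, -0.003, -0.0006], "twist": [0, 0, 0]},
  {"jaw": 0.05, "xyz": [-0.001, -0.004, -0.0008], "twist": [0, 0, 0]},
  {"jaw": 0.05, "xyz": [-0.001, -0.0045, -0.0009], "twist": [0, 0, 0]},
  {"jaw": 0.05, "xyz": [-0.001, -0.0045, -0.0009], "twist": [0, 0, 0]},
])

```text
time: 10.9
eef_pos: [0.5338, 0.1156, 0.0929]
tool_rot: [[0.07, 0.977, 0.2], [0.998, -0.068, -0.014], [0.0, 0.201, -0.98]]
ft_force: [-0.2, 0.1, -1.5]
opening: 0.0132
```

Call:
apply_moves([
  {"jaw": 0.05, "xyz": [0, -0.0008, -0.0002], "twist": [0, 0, 0]},
  {"jaw": 0.05, "xyz": [0, -0.0016, -0.0003], "twist": [0, 0, 0]},
  {"jaw": 0.05, "xyz": [0, -0.0025, -0.0005], "twist": [0, 0, 0]},
  {"jaw": 0.05, "xyz": [0, -0.0025, -0.0005], "twist": [0, 0, 0]},
])

```text
time: 11.3
eef_pos: [0.5312, 0.1158, 0.0929]
tool_rot: [[0.07, 0.977, 0.2], [0.998, -0.068, -0.014], [0.0, 0.201, -0.98]]
ft_force: [-0.1, -0.2, -0.4]
opening: 0.013
```

Call:
apply_moves([
  {"jaw": 0.05, "xyz": [0, -0.0008, -0.0002], "twist": [0, 0, 0]},
  {"jaw": 0.05, "xyz": [0, -0.0016, -0.0003], "twist": [0, 0, 0]},
  {"jaw": 0.05, "xyz": [0, -0.0025, -0.0005], "twist": [0, 0, 0]},
  {"jaw": 0.05, "xyz": [0, -0.0025, -0.0005], "twist": [0, 0, 0]},
])

```text
time: 11.7
eef_pos: [0.5286, 0.116, 0.0929]
tool_rot: [[0.07, 0.977, 0.2], [0.998, -0.068, -0.014], [0.0, 0.201, -0.98]]
ft_force: [-0.2, -0.9, -0.8]
opening: 0.0128
```

Call:
apply_moves([
  {"jaw": 0.05, "xyz": [0, -0.0005, -0.0001], "twist": [0, 0, 0]},
  {"jaw": 0.05, "xyz": [0, -0.001, -0.0002], "twist": [0, 0, 0]},
  {"jaw": 0.05, "xyz": [0, -0.001, -0.0002], "twist": [0, 0, 0]},
])

```text
time: 12.0
eef_pos: [0.5277, 0.116, 0.0929]
tool_rot: [[0.07, 0.977, 0.2], [0.998, -0.068, -0.014], [0.0, 0.201, -0.98]]
ft_force: [0.1, -0.2, -0.9]
opening: 0.0131
```

Call:
apply_moves([
  {"jaw": 0.05, "xyz": [0, -0.0005, -0.0001], "twist": [0, 0, 0]},
  {"jaw": 0.05, "xyz": [0, -0.001, -0.0002], "twist": [0, 0, 0]},
  {"jaw": 0.05, "xyz": [0, -0.001, -0.0002], "twist": [0, 0, 0]},
])

```text
time: 12.3
eef_pos: [0.5266, 0.1161, 0.0928]
tool_rot: [[0.07, 0.977, 0.2], [0.998, -0.068, -0.014], [0.0, 0.201, -0.98]]
ft_force: [-0.8, -0.0, -0.8]
opening: 0.0131
```

Call:
apply_moves([
  {"jaw": 0.05, "xyz": [0, -0.0005, -0.0001], "twist": [0, 0, 0]},
  {"jaw": 0.05, "xyz": [0, -0.0008, -0.0002], "twist": [0, 0, 0]},
  {"jaw": 0.05, "xyz": [0, -0.0008, -0.0002], "twist": [0, 0, 0]},
])

```text
time: 12.6
eef_pos: [0.5259, 0.1162, 0.0929]
tool_rot: [[0.07, 0.977, 0.2], [0.998, -0.068, -0.014], [0.0, 0.201, -0.98]]
ft_force: [-0.1, 0.2, -0.9]
opening: 0.0129
```

Call:
apply_moves([
  {"jaw": 0.05, "xyz": [0, -0.0005, -0.0001], "twist": [0, 0, 0]},
  {"jaw": 0.05, "xyz": [0, -0.0008, -0.0002], "twist": [0, 0, 0]},
  {"jaw": 0.05, "xyz": [0, -0.0008, -0.0002], "twist": [0, 0, 0]},
])

```text
time: 12.9
eef_pos: [0.5252, 0.1162, 0.093]
tool_rot: [[0.07, 0.977, 0.201], [0.998, -0.068, -0.014], [0.0, 0.201, -0.98]]
ft_force: [2.1, 0.3, -1.8]
opening: 0.0127
```

Run:
```python
from h import *
l=lipnow(); print(l)
for p,z in ((.17,68.7),(.14,68.5),(.12,68.4),(.10,68.4)):
    d=delta(tcp(l['back']/1e3-.0002,l['lat']/1e3,z/1e3,p),toolR(l['yaw'],p)); print(p,d)
```

```text
{'t': 12.9, 'back': np.float64(-9.02), 'lat': np.float64(0.89), 'z': np.float64(69.11), 'pitch': np.float64(0.2028), 'yaw': np.float64(-4.01), 'F': array([ 2.1,  0.3, -1.8]), 'T': array([ 0.06, -0.27,  0.06]), 'op': 12.75}
0.17 (array([0.0001, 0.0001, 0.0023]), array([ 0.0328, -0.0002,  0.0001]))
0.14 (array([0.0001, 0.0003, 0.0042]), array([ 0.0628, -0.0002,  0.0001]))
0.12 (array([0.0001, 0.0005, 0.0055]), array([ 0.0828, -0.0002,  0.0001]))
0.1 (array([0.0001, 0.0006, 0.0067]), array([ 0.1028, -0.0002,  0.0001]))
```

Call:
apply_moves([
  {"jaw": 0.05, "xyz": [0, 0, 0.0012], "twist": [0.016, 0, 0]},
  {"jaw": 0.05, "xyz": [0, 0.0001, 0.0023], "twist": [0.033, 0, 0]},
  {"jaw": 0.05, "xyz": [0, 0.0002, 0.0032], "twist": [0.048, 0, 0]},
  {"jaw": 0.05, "xyz": [0, 0.0003, 0.0042], "twist": [0.063, 0, 0]},
  {"jaw": 0.05, "xyz": [0, 0.0003, 0.0042], "twist": [0.063, 0, 0]},
])

```text
time: 13.4
eef_pos: [0.5265, 0.1161, 0.0888]
tool_rot: [[0.07, 0.988, 0.138], [0.998, -0.069, -0.01], [0.0, 0.138, -0.99]]
ft_force: [2.2, 0.7, 1.1]
opening: 0.013
```

Call:
apply_moves([
  {"jaw": 0.05, "xyz": [0, 0, 0.0007], "twist": [0.01, 0, 0]},
  {"jaw": 0.05, "xyz": [0, 0.0001, 0.0013], "twist": [0.02, 0, 0]},
  {"jaw": 0.05, "xyz": [0, 0.0001, 0.0013], "twist": [0.02, 0, 0]},
])

```text
time: 13.7
eef_pos: [0.5268, 0.1161, 0.0877]
tool_rot: [[0.07, 0.99, 0.119], [0.998, -0.07, -0.008], [0.0, 0.119, -0.993]]
ft_force: [4.2, -0.2, 3.0]
opening: 0.013
```

Run:
```python
from h import *
l=lipnow(); print(l)
```

```text
{'t': 13.7, 'back': np.float64(-9.29), 'lat': np.float64(0.9), 'z': np.float64(68.4), 'pitch': np.float64(0.1193), 'yaw': np.float64(-4.01), 'F': array([ 4.2, -0.2,  3. ]), 'T': array([ 0.06, -0.58,  0.06]), 'op': 12.99}
```

Call:
apply_moves([
  {"jaw": 0.05, "xyz": [0, 0.0002, 0.0004], "twist": [0.007, 0, 0]},
  {"jaw": 0.05, "xyz": [0, 0.0003, 0.0007], "twist": [0.013, 0, 0]},
  {"jaw": 0.05, "xyz": [0, 0.0003, 0.0007], "twist": [0.013, 0, 0]},
])

```text
time: 14.0
eef_pos: [0.5268, 0.1161, 0.0874]
tool_rot: [[0.07, 0.992, 0.105], [0.998, -0.069, -0.007], [0.0, 0.106, -0.994]]
ft_force: [-1.7, -0.7, 9.3]
opening: 0.0133
```

Run:
```python
from h import *
l=lipnow(); print(l)
im=viewer.snapshot('wrist');cv2.imwrite('pics/w5.png',im)
```

```text
{'t': 14.0, 'back': np.float64(-9.5), 'lat': np.float64(0.92), 'z': np.float64(68.81), 'pitch': np.float64(0.1059), 'yaw': np.float64(-4.0), 'F': array([-1.7, -0.7,  9.3]), 'T': array([-0.12, -0.21,  0.07]), 'op': 13.25}
```

View pics/w5.png

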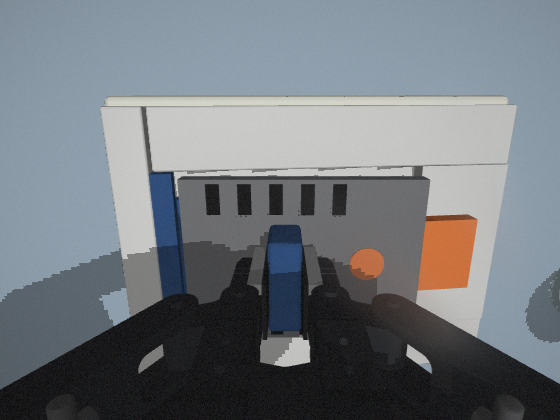

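Call:
apply_moves([
  {"jaw": 0.5, "xyz": [0, 0, 0], "twist": [0, 0, 0]},
  {"jaw": 0.5, "xyz": [0, 0, 0], "twist": [0, 0, 0]},
  {"jaw": 0.5, "xyz": [0, 0, 0], "twist": [0, 0, 0]},
  {"jaw": 0.5, "xyz": [0, 0, 0], "twist": [0, 0, 0]},
  {"jaw": 0.5, "xyz": [0, 0, -0.005], "twist": [0, 0, 0]},
  {"jaw": 0.5, "xyz": [0, 0, -0.02], "twist": [0, 0, 0]},
  {"jaw": 0.5, "xyz": [0, 0, -0.05], "twist": [0, 0, 0]},
  {"jaw": 0.5, "xyz": [0, 0, -0.08], "twist": [0, 0, 0]},
])

```text
time: 14.85
eef_pos: [0.518, 0.1166, 0.1675]
tool_rot: [[0.07, 0.992, 0.105], [0.998, -0.07, -0.007], [-0.0, 0.105, -0.994]]
ft_force: [0.5, 0.6, 0.4]
opening: 0.0426
```

Call:
apply_moves([
  {"jaw": 0, "xyz": [0, 0, 0], "twist": [0, 0, 0]},
  {"jaw": 0, "xyz": [0, 0, 0], "twist": [0, 0, 0]},
], force=40)

```text
time: 15.05
eef_pos: [0.5184, 0.1167, 0.1669]
tool_rot: [[0.07, 0.992, 0.107], [0.998, -0.069, -0.007], [0.0, 0.107, -0.994]]
ft_force: [0.1, 0.0, -0.8]
opening: 0.0143
```

Run:
```python
from h import *
l=lipnow(); print(l, read_state()['eef_pos'])
C=cam('wrist'); im=viewer.snapshot('wrist');cv2.imwrite('pics/w6.png',im)
pr=tcp(-.0091,.0009,.0684,.1)+rc(.1)@(np.array([.096,0,.008])-OFF); print('press',pr,proj(C,pr),[ (d['position'],d['score']) for d in finder.pinpoint('wrist','cover_press')[:2]])
print(delta(pr+[0,0,.012],toolR(YAW,0)))
```

```text
{'t': 15.05, 'back': np.float64(-17.89), 'lat': np.float64(0.9), 'z': np.float64(148.26), 'pitch': np.float64(0.1073), 'yaw': np.float64(-4.01), 'F': array([ 0.1,  0. , -0.8]), 'T': array([ 0.01,  0.1 , -0.01]), 'op': 14.31} [0.5184 0.1167 0.1669]
press [0.5655 0.1136 0.0859] [210.6    340.1215] [([213.0, 339.7], 0.92), ([375.7, 434.8], 0.72)]
(array([0.0003, 0.0403, 0.0722]), array([ 0.1048,  0.0003, -0.0019]))
```

View pics/w6.png

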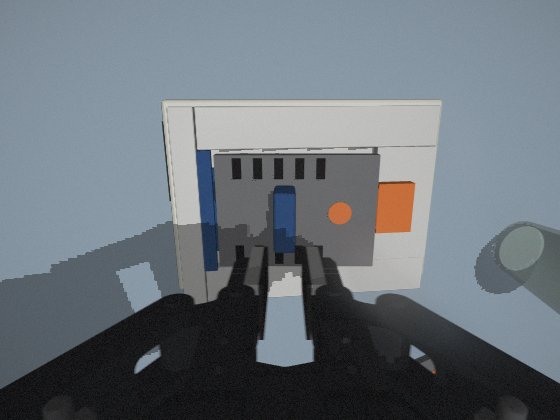

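Call:
apply_moves([
  {"jaw": 0, "xyz": [0, 0.03, 0.01], "twist": [0.105, 0, 0]},
  {"jaw": 0, "xyz": [0, 0.04, 0.03], "twist": [0.105, 0, 0]},
  {"jaw": 0, "xyz": [0, 0.04, 0.055], "twist": [0.105, 0, 0]},
  {"jaw": 0, "xyz": [0, 0.0403, 0.072], "twist": [0.105, 0, 0]},
  {"jaw": 0, "xyz": [0, 0.0403, 0.072], "twist": [0.105, 0, 0]},
  {"jaw": 0, "xyz": [0, 0.0403, 0.072], "twist": [0.105, 0, 0]},
])

```text
time: 15.75
eef_pos: [0.5658, 0.1133, 0.0989]
tool_rot: [[0.07, 0.998, 0.0], [0.998, -0.07, -0.0], [-0.0, 0.0, -1.0]]
ft_force: [0.1, 0.3, 0.2]
opening: -0.0002
```

Call:
apply_moves([
  {"jaw": 0, "xyz": [0, 0, 0.003], "twist": [0, 0, 0]},
  {"jaw": 0, "xyz": [0, 0, 0.006], "twist": [0, 0, 0]},
  {"jaw": 0, "xyz": [0, 0, 0.009], "twist": [0, 0, 0]},
  {"jaw": 0, "xyz": [0, 0, 0.01], "twist": [0, 0, 0]},
  {"jaw": 0, "xyz": [0, 0, 0.01], "twist": [0, 0, 0]},
])

```text
time: 16.25
eef_pos: [0.5659, 0.1133, 0.0891]
tool_rot: [[0.07, 0.998, 0.001], [0.998, -0.07, -0.0], [0.0, 0.001, -1.0]]
ft_force: [0.7, -0.1, -0.4]
opening: -0.0001
```

Call:
apply_moves([
  {"jaw": 0, "xyz": [0, 0, 0.001], "twist": [0, 0, 0]},
  {"jaw": 0, "xyz": [0, 0, 0.002], "twist": [0, 0, 0]},
  {"jaw": 0, "xyz": [0, 0, 0.003], "twist": [0, 0, 0]},
  {"jaw": 0, "xyz": [0, 0, 0.003], "twist": [0, 0, 0]},
])

```text
time: 16.65
eef_pos: [0.5664, 0.1135, 0.0871]
tool_rot: [[0.07, 0.998, 0.003], [0.998, -0.07, 0.0], [0.0, 0.003, -1.0]]
ft_force: [-2.6, 0.6, 8.0]
opening: 0.0001
```

Call:
apply_moves([
  {"jaw": 0, "xyz": [0, 0, 0.0005], "twist": [0, 0, 0]},
  {"jaw": 0, "xyz": [0, 0, 0.001], "twist": [0, 0, 0]},
  {"jaw": 0, "xyz": [0, 0, 0.001], "twist": [0, 0, 0]},
])

```text
time: 16.95
eef_pos: [0.5666, 0.1135, 0.0865]
tool_rot: [[0.07, 0.998, 0.003], [0.998, -0.07, 0.0], [0.001, 0.003, -1.0]]
ft_force: [-2.6, -0.2, 10.6]
opening: -0.0004
```

Call:
apply_moves([
  {"jaw": 0, "xyz": [0, 0, 0.0005], "twist": [0, 0, 0]},
  {"jaw": 0, "xyz": [0, 0, 0.001], "twist": [0, 0, 0]},
  {"jaw": 0, "xyz": [0, 0, 0.001], "twist": [0, 0, 0]},
])

```text
time: 17.25
eef_pos: [0.5667, 0.1135, 0.0856]
tool_rot: [[0.07, 0.998, 0.004], [0.998, -0.07, 0.0], [0.001, 0.004, -1.0]]
ft_force: [-3.2, 0.4, 13.2]
opening: -0.0
```

Call:
apply_moves([
  {"jaw": 0, "xyz": [0, 0, 0.0005], "twist": [0, 0, 0]},
  {"jaw": 0, "xyz": [0, 0, 0.001], "twist": [0, 0, 0]},
  {"jaw": 0, "xyz": [0, 0, 0.001], "twist": [0, 0, 0]},
])

```text
time: 17.55
eef_pos: [0.566, 0.1133, 0.0831]
tool_rot: [[0.07, 0.998, 0.001], [0.998, -0.07, -0.0], [0.0, 0.001, -1.0]]
ft_force: [-0.4, 0.3, 0.3]
opening: -0.0002
```

Call:
apply_moves([
  {"jaw": 0, "xyz": [0, 0, 0.0005], "twist": [0, 0, 0]},
  {"jaw": 0, "xyz": [0, 0, 0.0005], "twist": [0, 0, 0]},
])

```text
time: 17.75
eef_pos: [0.5659, 0.1133, 0.0824]
tool_rot: [[0.07, 0.998, 0.001], [0.998, -0.07, -0.0], [0.0, 0.001, -1.0]]
ft_force: [1.1, -0.0, -0.4]
opening: -0.0004
```

Call:
apply_moves([
  {"jaw": 0, "xyz": [0, 0, 0.001], "twist": [0, 0, 0]},
  {"jaw": 0, "xyz": [0, 0, 0.002], "twist": [0, 0, 0]},
  {"jaw": 0, "xyz": [0, 0, 0.003], "twist": [0, 0, 0]},
  {"jaw": 0, "xyz": [0, 0, 0.004], "twist": [0, 0, 0]},
  {"jaw": 0, "xyz": [0, 0, 0.004], "twist": [0, 0, 0]},
])

```text
time: 18.25
eef_pos: [0.5658, 0.1133, 0.0784]
tool_rot: [[0.07, 0.998, 0.001], [0.998, -0.07, -0.0], [0.0, 0.001, -1.0]]
ft_force: [0.1, -0.0, -0.1]
opening: 0.0
```

Call:
apply_moves([
  {"jaw": 0, "xyz": [0, 0, 0.0005], "twist": [0, 0, 0]},
  {"jaw": 0, "xyz": [0, 0, 0.001], "twist": [0, 0, 0]},
  {"jaw": 0, "xyz": [0, 0, 0.001], "twist": [0, 0, 0]},
])

```text
time: 18.55
eef_pos: [0.5659, 0.1133, 0.0775]
tool_rot: [[0.07, 0.998, 0.001], [0.998, -0.07, -0.0], [0.0, 0.001, -1.0]]
ft_force: [-0.1, 0.1, -0.5]
opening: -0.0002
```

One more millimetre to touch, then I retreat and look.

Call:
apply_moves([
  {"jaw": 0, "xyz": [0, 0, 0.0005], "twist": [0, 0, 0]},
  {"jaw": 0, "xyz": [0, 0, 0.001], "twist": [0, 0, 0]},
  {"jaw": 0, "xyz": [0, 0, 0.001], "twist": [0, 0, 0]},
])

```text
time: 18.85
eef_pos: [0.566, 0.1134, 0.077]
tool_rot: [[0.07, 0.998, 0.001], [0.998, -0.07, 0.0], [0.0, 0.001, -1.0]]
ft_force: [-2.2, -0.1, 3.6]
opening: 0.0001
```

Call:
apply_moves([
  {"jaw": 0, "xyz": [0, 0, -0.01], "twist": [0, 0, 0]},
  {"jaw": 0, "xyz": [0, 0, -0.04], "twist": [0, 0, 0]},
  {"jaw": 0, "xyz": [0, 0, -0.08], "twist": [0, 0, 0]},
  {"jaw": 0, "xyz": [0.02, 0, -0.12], "twist": [0, 0, 0]},
  {"jaw": 0, "xyz": [0.04, 0, -0.12], "twist": [0, 0, 0]},
  {"jaw": 0, "xyz": [0.04, 0, -0.12], "twist": [0, 0, 0]},
  {"jaw": 0, "xyz": [0.04, 0, -0.12], "twist": [0, 0, 0]},
])

```text
time: 19.55
eef_pos: [0.5683, 0.1531, 0.1965]
tool_rot: [[0.069, 0.998, 0.001], [0.998, -0.069, -0.0], [-0.0, 0.001, -1.0]]
ft_force: [0.2, -0.2, -0.1]
opening: 0.0001
```

Run:
```python
from h import *
from scipy.optimize import least_squares
s=read_state(); print(s['time'],s['eef_pos'],s['ft_force'])
C=cam('wrist'); im=viewer.snapshot('wrist')
c=im[80:330,150:450]; cv2.imwrite('pics/w7.png',cv2.resize(c,None,fx=2.4,fy=2.4,interpolation=cv2.INTER_CUBIC))
```

```text
19.55 [0.5683 0.1531 0.1965] [ 0.1699 -0.223  -0.115 ]
```

View pics/w7.png

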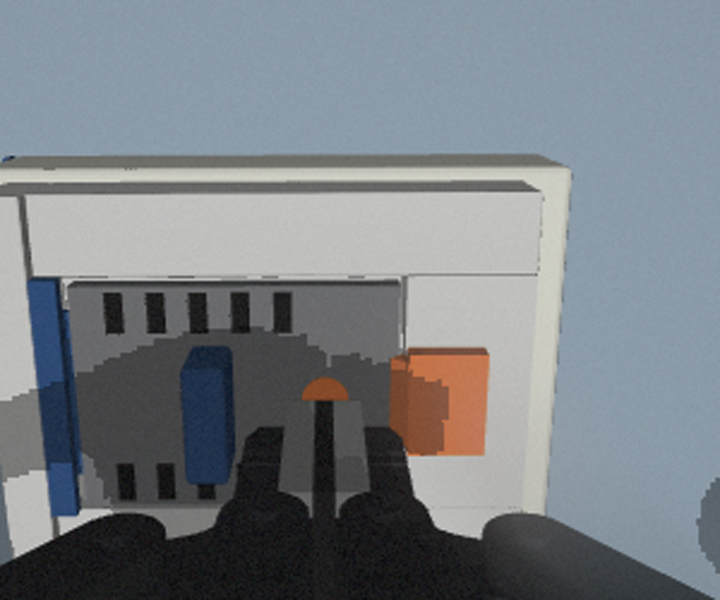

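```bash
python3 -c "
from h import *
print(finish_job())"
```

```text
the job is handed in; nothing more can be done
None
```

The vent cover is back on the heater, snapped flat under the orange catch. The job was handed in at about 20 s, with the gripper clear of everything.

- **Cover used:** I took the look-alike nearest the robot's base.
- **Slot:** With the rear raised 0.2 rad, I felt the seat at z ≈ 68.3 mm. The lip met the end 9 mm into the slot, with about 2 N of resistance, which matches the stated depth. While pivoting the rear down to rest on the catch, the wrist force reached about 9 N at most.
- **Snap:** Pressing on the orange spot, the force rose to 13 N and then dropped to zero as the cover snapped.
- **Final checks:** A light touch (about 4 N) found the plate top at z ≈ 77 mm, within about 1 mm of the expected 76.4 mm. The last wrist picture shows the plate flat in the bay, its lip under the blue bar and the catch nose over its rear edge.
- **Disagreements:** The wrist camera put the seat about 1.5 mm lower than I felt it. It also put the cover 1 to 3 mm off the geometric estimate of how it sat in the hand. I relied on touch for height and depth, and split the difference sideways, within the bay's clearance.
- **Not re-checked:** I did not take a final picture of the bottle, rack and beaker. My moves stayed clear of them, and nothing I recorded suggests they were touched.

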